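# Pack up the game trays and reset the score counter

## Task

Game night is over, so get the set ready for the next one: gently set the loose blue tray on top of the other two, so that its four corner lugs drop into the sockets and it sits flat and square like the tray below it, and click the score counter round with its push button until it shows 0. Let go of both and leave the other things on the shelf as they are.

Things in the scene. Friction and masses are not known exactly. Their poses are not given: they have to be found in the camera images.
- loose_tray_web (a point): Loose blue tray (all 3 alike): outer 170 mm (x) by 130 (y), walls 4; heights over its lug tips: underside 10, inner floor 14, rim 50.5; 0.2-0.35 kg. Point: its centre seen from above, on the middle web, 34 mm over the lug tips. Web: upright wall 10 mm thick in x, full inner width in y, top at 46; grasp it from above, fingers closing along x; 76 mm clear on each side. z up.
- loose_tray_lug (a point): Tip of one of the loose tray's four lugs (the one at +x, +y): round-nosed studs 11 mm in diameter, 10 mm long, under the corners, 74 mm (x) and 54 mm (y) from the tray's centre. In each compartment a loose wooden disc (28 mm wide, 9 mm high, 15 g) lies in the outer part; it stays in when the tray is carried level.
- mid_tray_web (a point): Same point and axes on the upper tray of the stack of two, on which the loose tray goes. When seated, the loose tray's point is straight above this one by 42 mm, its x axis along this x axis (either way round). Half a millimetre above that it can be let go. A wooden disc lies inside. The stack is not fixed to the shelf.
- mid_tray_socket (a point): Centre of the mouth, at rim height, of one of that tray's four lug sockets (the one at +x, +y): openings 14 mm square and 8.5 mm deep in the tops of the corner posts, 74 mm (x) and 54 mm (y) from the tray's centre. A lug has 1.5 mm to spare on each side; a seated tray stands on its lugs in the sockets, 1.5 mm clear of the rim below.
- base_tray_web (a point): Same point and axes on the bottom tray of the stack, 42 mm below that of the upper one.
- drum (a joint): Turn (rad) of the score counter's drum, which carries 0 to 9 and shows one number: round(value/0.6283) modulo 10, so 0 shows at 0, 6.283, 12.566. It rests at whole numbers only (sprung detent) and goes forwards only, one number per full press of the button; after 9 comes 0. It starts from 4 to 8 and clicks into place in the first moment.
- button (a joint): Travel of the counter's push button (m): 0 up, 0.010 fully down. Sprung: 1.3 N at the top, about 4 N on the way when pressed at 40 mm/s (7 N at 120 mm/s), then a hard stop. The drum steps on in the second half of the stroke: press to the stop. It rises by itself, and must be up (under 1 mm) before the next press counts.
- button_top (a point): Centre of the top of the push button, a round grey cap 33 mm wide, 74 mm above the shelf, pressed straight down. The score counter is a white desk instrument, 110 mm (x) by 120 mm (y), fixed to the shelf. The button stands on its lower half (58 mm high); the drum is in its taller half (104 mm high), whose wall is 28 mm from the button's centre on the +y side. z up.
- counter_window (a point): Centre of the counter's number window, 32 by 26 mm with a clear pane, in a face of the taller half that slopes 35 degrees down towards the counter's +x; 91 mm above the shelf. Black figures 22 mm high on a white drum, upright for a reader on the +x side who looks towards the robot. Axes: z up, x towards the reader.
- llama: Bystander: white ceramic llama figurine, 130 mm long, 160 mm high. Origin under its middle.
- flask: Bystander: stainless steel bottle with a twist cap, 70 mm in diameter, 233 mm high. Origin under its middle.
- remote: Bystander: black remote control lying flat, 175 by 46 by 18 mm. Origin under its middle.
- dice_cup: Bystander: brown dice cup, 76 mm in diameter, 80 mm high. Origin under its middle.
Mind the look-alikes: they are no part of the job. What is shaped like the part that bears mid_tray_web but red is not meant.

How it is judged:
By the outcome, as a careful person would: the job done as asked, in the order asked, and still so for the second after the job is handed in, with the robot touching nothing.
It also fails if it takes over 61 s, if anything falls off the work surface, if the arm or the gripper's body presses on something with over 40 N, if the wrist force passes 120 N, or if a joint passes its speed limit or range.

## Robot

A 7-joint arm with a two-finger parallel gripper is mounted at the origin on the work surface. World frame = base frame: x ahead of the robot, y to its left, z up, the work surface at z = 0. Lengths are in m, angles in rad, forces in N, time in s.
With the tool pointing down it reaches from about 0.425 to 0.825 m from the base axis. Payload 3.6 kg.
Tool frame: the origin (TCP) lies midway between the tips of the shut fingers; the grasp point (between the pads) lies 19 mm behind it; z points along the fingers, y is the direction in which the jaws open and shut (so a half turn about z gives the same grasp; the last joint's range is limited). The gripper opens to 85 mm and grips with 20 to 120 N. Pads are 22 mm wide; open, the fingers measure 114 mm over their backs; the gripper's body (76 mm by 85 mm) begins 54 mm behind the grasp point. The pads swing forward as they close: fully open they stand 13 mm farther back than shut.
Start: joints at [1.232, 0.615, -0.013, 1.423, 0.008, 1.103, -0.04], TCP at [0.2, -0.618, 0.231] pointing down, gripper open.
Joint ranges: [-3.12, 3.12], [-0.3, 2.06], [-1.34, 1.32], [0.26, 2.42], [-1.36, 4.5], [0.01, 1.98], [-2.84, 2.84]. Speed limits (rad/s): [2.79, 2.79, 3.14, 3.14, 3.14, 3.14, 3.14].

## Interface

Orientations are given as [roll, pitch, yaw] about the fixed x, y, z axes, in that order (R = Rz(yaw) Ry(pitch) Rx(roll)).
In Python, from plant import robot gives the robot as it stands. The module is installed in compiled form; this text tells all that it offers.
- The arm moves only by the tool arm_command, never from a script. Its arguments are lists of equal length, an entry for each row: "travel": the shift along the tool's x, y, z in cm, a list of three; "rot": the turn, a rotation vector about the tool's x, y, z in rad, a list of three. In form: {"travel": [[dx, dy, dz], ...], "rot": [[rx, ry, rz], ...]}. A call has 1 to 5 rows; each row shifts and turns the commanded pose from where the row before left it, along the tool's axes as they then stand; what a row does not reach is not made up. A row lasts 1/12 s, in which the tool goes at most 41.7 mm and 7.16 degrees, less where a joint would pass 70% of its speed; a pose out of reach is approached as far as the arm can. A call is refused whole if a number of a shift passes 4.17 or a number of a turn 0.125, either way. A call with a gripper value outside its range is refused whole. "fingers" is the closure, from 0 (fully open) to 1 (shut), set as the call begins (left out, the last holds). The fingers move at their own pace and stop on an object; "grip_force" is the grip in N (left out, the last holds). Time passes only in rows, so rows that do not move let the fingers close. It gives the time, the measured TCP pose, the force and the opening at its end, in the units of the state.
- robot.get_obs(): the state, without advancing time (a new reading comes with each control period).
- robot.snapshot(name): name is "scene" or "top" or "wrist"; returns a dict with "frame" (480x640x3 uint8, blue, green, red), "z_map" (480x640 float32, m along the optical axis (not along the pixel's ray), 0 where there is no reading), "vfov" (degrees; the focal length in pixels is half the picture's height over the tangent of half this angle, whatever the lens; pixels are square), "cx", "cy" (the principal point, pixels), "R" (3x3) and "t" (3): a world point X has camera coordinates R X + t. Camera axes: x right, y down, z forward; pixel columns grow to the right and rows downward; lengths in m; the calibration is good to about 2 mm. A picture is of the moment at which its call begins.
- robot.hand_in(): hands the job in, once; it reports no verdict.
The state is a dict: "time_s": time; "q": joint angles; "qvel": joint speeds; "joint_efforts": joint torques, N m; "position": TCP position; "tcp_rot": TCP orientation; "wrist_force": force on the tool from outside, world axes, zero at the start; "wrist_torque": the same for the moment, N m; "opening": opening from 0.0 (shut) to 1.0 (fully open).
Only numpy, scipy, OpenCV 4.12 (cv2) and the standard library are available. Lean on these libraries where they do the work, as an engineer would, in place of code of your own. Each camera call takes 0.05 s, during which the arm holds its last target. There are 200 camera calls.

## Working session

There is one attempt and no reset: what is moved stays moved. The work goes in short steps, Python scripts to look and compute and a tool call to move; the robot and the scene stay as the last step left them, time stands still between calls to the robot, and variables do not carry over. Pictures are saved under pics/ and viewed, about 8 in all and at most 12, crops included, and the job is handed in when it is done.

Besides the shell and the picture viewer there is one more tool, called as name(argument=value, ...), one argument or row to a line, values as JSON. arm_command: Moves the arm, as the interface text tells. Its arguments: {"type":"object","properties":{"travel":{"type":"array"},"rot":{"type":"array"},"fingers":{"type":"number"},"grip_force":{"type":"number"}},"required":["travel","rot"]}

```bash
mkdir -p pics; cat > h.py <<'E'
import numpy as np, cv2
from plant import robot
def snap(n):
    s=robot.snapshot(n); s['f']=240/np.tan(np.radians(s['vfov'])/2); s['R']=np.array(s['R']); s['t']=np.array(s['t']); return s
def ray(s,u,v):
    d=np.array([(u-s['cx'])/s['f'],(v-s['cy'])/s['f'],1.]); return -s['R'].T@s['t'], s['R'].T@d
def onz(s,u,v,z):
    c,d=ray(s,u,v); return c+d*(z-c[2])/d[2]
def cloud(s):
    v,u=np.mgrid[:480,:640]; Z=s['z_map']; p=np.stack([(u-s['cx'])/s['f']*Z,(v-s['cy'])/s['f']*Z,Z],-1)
    return (p-s['t'])@s['R']
def proj(s,X):
    c=s['R']@np.array(X)+s['t']; return s['cx']+s['f']*c[0]/c[2], s['cy']+s['f']*c[1]/c[2]
E
python3 - <<'E'
from h import *
import pickle
for n in('scene','top'):
    s=snap(n); cv2.imwrite(f'pics/{n}0.png',s['frame']); pickle.dump(s,open(n+'.pkl','wb')); print(n,s['f'],s['cx'],s['cy'],-s['R'].T@s['t'],s['R'].round(2).tolist())
o=robot.get_obs(); print(o)
E
```

```text
scene 534.1262410315807 312.3451733403838 236.65626889870916 [1.39888155 0.00654496 1.07851848] [[0.03, 1.0, -0.01], [0.76, -0.03, -0.65], [-0.65, 0.02, -0.76]]
top 473.183454510622 319.441727770483 232.94499942785873 [0.33995752 0.02651482 1.22686839] [[-0.01, -1.0, 0.02], [-0.99, 0.01, -0.16], [0.16, -0.02, -0.99]]
{'time_s': 0.1, 'q': array([ 1.23150167,  0.61584593, -0.01261289,  1.42478118,  0.00809031,
        1.10342921, -0.04038299]), 'qvel': array([-0.00028619, -0.00237893,  0.00064474, -0.00430637,  0.00185121,
        0.00048148,  0.000402  ]), 'joint_efforts': array([ 9.78294702e-04, -4.70382643e+01,  2.59987749e-01, -1.71571416e+01,
        1.00965812e-02,  5.88305527e-03, -6.09107815e-06]), 'position': array([ 0.1998079 , -0.61777577,  0.23022472]), 'tcp_rot': array([-3.13917902e+00,  2.56251981e-05,  3.12870150e-01]), 'wrist_force': array([ 0.14597137,  0.1900346 , -0.65345579]), 'wrist_torque': array([0.08921947, 0.02491515, 0.00291858]), 'opening': 1.0023835890651378}
```

View pics/top0.png

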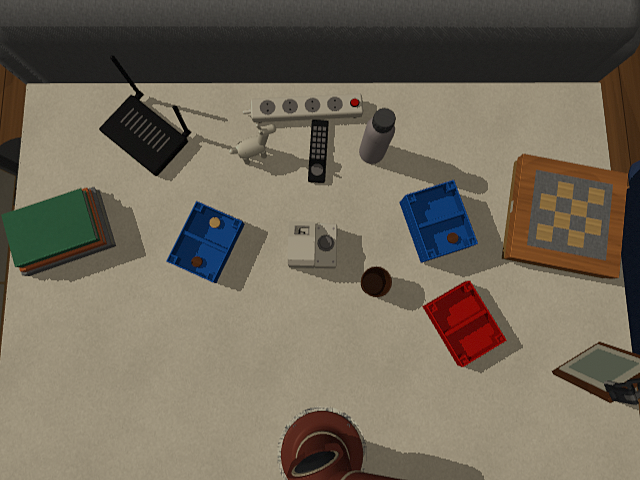

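View pics/scene0.png

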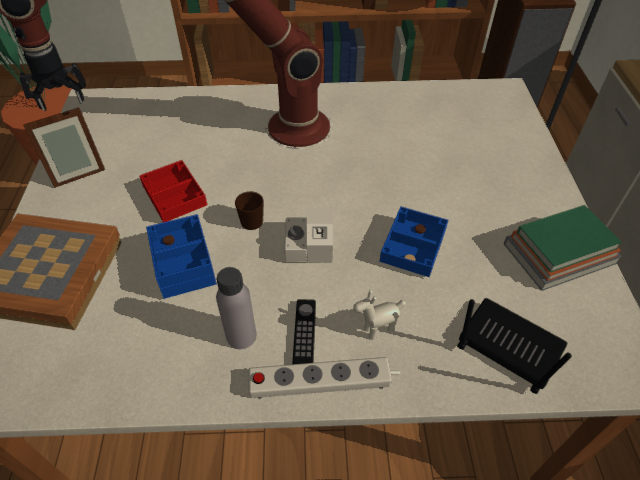

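Top view: blue tray at (205,240) with two discs is the loose one. The taller blue stack is at (438,222). The red tray at (465,323) is the decoy. The counter is at (312,245). I'll check this by height and with one enlarged crop.

```bash
cat > m.py <<'E'
from h import *
import pickle
def tray(s,box,zr,tol=.006,dbg=False):
    P=cloud(s); h=cv2.cvtColor(s['frame'],cv2.COLOR_BGR2HSV)
    m=(h[...,0]>95)&(h[...,0]<130)&(h[...,1]>120)&(s['z_map']>0)
    b=np.zeros_like(m); x0,x1,y0,y1=box; b[y0:y1,x0:x1]=1; m&=b
    Z=P[...,2][m]; 
    k=m&(abs(P[...,2]-zr)<tol)
    # rays onto the rim plane
    v,u=np.nonzero(k); q=np.array([onz(s,a,c,zr)[:2] for a,c in zip(u,v)])
    r=cv2.minAreaRect((q*1000).astype(np.float32))
    return np.percentile(Z,[50,90,97,99]).round(4),k.sum(),r
if __name__=='__main__':
    t=pickle.load(open('top.pkl','rb')); s=pickle.load(open('scene.pkl','rb'))
    for n,z,b1,b2 in(('loose',.0505,(160,250,195,290),(375,455,200,280)),('stack',.0925,(395,485,175,270),(140,220,210,300))):
        print(n,tray(t,b1,z),tray(s,b2,z))
    P=cloud(t); g=P[215:275,283:342]; k=(g[...,2]>.045)
    for a,b in((.052,.064),(.068,.08),(.098,.11)):
        kk=(g[...,2]>a)&(g[...,2]<b); q=g[kk]; 
        if len(q)>10: print(a,len(q),q.mean(0),cv2.minAreaRect((q[:,:2]*1000).astype(np.float32)))
    P=cloud(s); g=P[210:270,278:340]
    for a,b in((.052,.064),(.068,.08),(.098,.11)):
        kk=(g[...,2]>a)&(g[...,2]<b); q=g[kk]; 
        if len(q)>10: print(a,len(q),q.mean(0),cv2.minAreaRect((q[:,:2]*1000).astype(np.float32)))
    A=cv2.resize(s['frame'][205:275,275:345],(400,400),interpolation=cv2.INTER_CUBIC)
    B=cv2.resize(t['frame'][170:370,390:520],(260,400),interpolation=cv2.INTER_CUBIC)
    cv2.imwrite('pics/c1.png',np.hstack([A,B]))
E
python3 m.py
```

```text
loose (array([0.0141, 0.0468, 0.0501, 0.0518]), np.int64(512), ((518.824462890625, 288.0598449707031), (129.30397033691406, 167.9657440185547), 65.42638397216797)) (array([0.0247, 0.0484, 0.0516, 0.0533]), np.int64(590), ((524.0313110351562, 288.848876953125), (129.7054901123047, 177.07472229003906), 65.25318908691406))
stack (array([0.0554, 0.0879, 0.0915, 0.093 ]), np.int64(515), ((561.4948120117188, -297.0932312011719), (167.93093872070312, 130.24176025390625), 17.18830108642578)) (array([0.0592, 0.0889, 0.0924, 0.0937]), np.int64(591), ((565.8721923828125, -296.0841064453125), (175.03726196289062, 127.7729721069336), 17.13072967529297))
0.052 801 [ 0.50436266 -0.01246223  0.05678869] ((507.2356262207031, 18.5836181640625), (119.34882354736328, 109.15447998046875), 88.4705581665039)
0.068 267 [0.53117409 0.01559833 0.07395716] ((520.2120971679688, 17.587711334228516), (124.00916290283203, 83.33548736572266), 22.637563705444336)
0.098 712 [0.493603   0.04614666 0.10228241] ((495.086669921875, 46.24477767944336), (62.57752227783203, 70.71905517578125), 89.46749877929688)
0.052 678 [ 0.51678908 -0.00558956  0.05815342] ((506.56585693359375, 19.501419067382812), (120.00543212890625, 116.20650482177734), 87.3092041015625)
0.068 276 [0.53871426 0.02256036 0.07422769] ((539.043212890625, 20.980018615722656), (118.07068634033203, 44.272342681884766), 56.450767517089844)
0.098 446 [0.50096725 0.04806342 0.10337213] ((501.8884582519531, 48.59056854248047), (62.70555114746094, 64.7793960571289), 88.5051498413086)
```

View pics/c1.png

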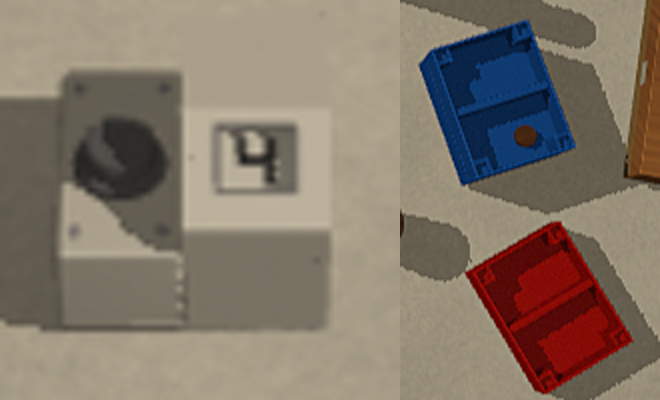

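Crop confirms it: the counter shows 4, the tall blue stack (rim at 92 mm) is the target, and the red tray is excluded. Next is a move planner, then a move to above the loose tray.

```bash
cat > p.py <<'E'
import numpy as np, sys
from scipy.spatial.transform import Rotation as Ro
def plan(start,way):  # start pos,yaw ; way: list of (pos,yaw,vmax cm/row)
    p=np.array(start[0],float); R=Ro.from_euler('xyz',[np.pi,0,start[1]]); rows=[]
    for q,y,v in way:
        q=np.array(q); yaw=R.as_euler('xyz')[2]; dy=(y-yaw+np.pi)%(2*np.pi)-np.pi
        n=max(int(np.ceil(np.linalg.norm(q-p)*100/v-1e-6)),int(np.ceil(abs(dy)/.12-1e-6)),1)
        for i in range(n):
            d=np.round(R.inv().apply((q-p)/(n-i))*100,2); r=round(-((y-R.as_euler('xyz')[2]+np.pi)%(2*np.pi)-np.pi)/(n-i),3)
            p=p+R.apply(d/100); R=R*Ro.from_rotvec([0,0,r]); rows.append((d.tolist(),[0,0,r]))
    for i in range(0,len(rows),5): print('{"travel":%s,"rot":%s}'%([a for a,_ in rows[i:i+5]],[b for _,b in rows[i:i+5]]))
    print('end',p.round(4),R.as_euler('xyz').round(4))
E
python3 -c "
from p import *
plan(([.1998,-.6178,.2302],.3129),[((.46,-.05,.23),np.radians(65.4),4.1),((.52,.288,.20),np.radians(65.4),4.1)])"
```

```text
{"travel":[[2.64, -2.88, 0.0], [2.79, -2.73, 0.0], [2.92, -2.59, 0.0], [3.05, -2.43, 0.0], [3.18, -2.27, 0.0]],"rot":[[0, 0, np.float64(-0.052)], [0, 0, np.float64(-0.052)], [0, 0, np.float64(-0.052)], [0, 0, np.float64(-0.052)], [0, 0, np.float64(-0.052)]]}
{"travel":[[3.29, -2.1, 0.0], [3.39, -1.93, 0.0], [3.49, -1.75, 0.0], [3.58, -1.56, 0.0], [3.65, -1.38, 0.0]],"rot":[[0, 0, np.float64(-0.052)], [0, 0, np.float64(-0.052)], [0, 0, np.float64(-0.052)], [0, 0, np.float64(-0.052)], [0, 0, np.float64(-0.052)]]}
{"travel":[[3.72, -1.18, 0.0], [3.78, -0.99, 0.0], [3.82, -0.79, 0.0], [3.86, -0.6, 0.01], [3.88, -0.4, 0.0]],"rot":[[0, 0, np.float64(-0.051)], [0, 0, np.float64(-0.052)], [0, 0, np.float64(-0.051)], [0, 0, np.float64(-0.052)], [0, 0, np.float64(-0.051)]]}
{"travel":[[3.9, -0.2, 0.01], [3.69, -0.96, 0.33], [3.69, -0.96, 0.33], [3.69, -0.95, 0.33], [3.69, -0.96, 0.33]],"rot":[[0, 0, np.float64(-0.052)], [0, 0, np.float64(0.0)], [0, 0, np.float64(0.0)], [0, 0, np.float64(0.0)], [0, 0, np.float64(0.0)]]}
{"travel":[[3.69, -0.95, 0.34], [3.7, -0.96, 0.33], [3.69, -0.95, 0.34], [3.7, -0.96, 0.33], [3.69, -0.95, 0.34]],"rot":[[0, 0, np.float64(0.0)], [0, 0, np.float64(0.0)], [0, 0, np.float64(0.0)], [0, 0, np.float64(0.0)], [0, 0, np.float64(0.0)]]}
end [0.52  0.288 0.2  ] [3.1416 0.     1.1419]
```

arm_command(
  travel=[
    [2.64,-2.88,0],
    [2.79,-2.73,0],
    [2.92,-2.59,0],
    [3.05,-2.43,0],
    [3.18,-2.27,0],
  ],
  rot=[
    [0,0,-0.052],
    [0,0,-0.052],
    [0,0,-0.052],
    [0,0,-0.052],
    [0,0,-0.052],
  ],
  fingers=0.5,
)

```text
time_s: 0.52
position: [0.2816, -0.4389, 0.2309]
tcp_rot: [-3.141, -0.0, 0.575]
wrist_force: [0.5, -0.4, 0.1]
opening: 0.499
```

arm_command(
  travel=[
    [3.29,-2.1,0],
    [3.39,-1.93,0],
    [3.49,-1.75,0],
    [3.58,-1.56,0],
    [3.65,-1.38,0],
  ],
  rot=[
    [0,0,-0.052],
    [0,0,-0.052],
    [0,0,-0.052],
    [0,0,-0.052],
    [0,0,-0.052],
  ],
)

```text
time_s: 0.93
position: [0.3627, -0.2617, 0.2312]
tcp_rot: [-3.141, 0.0, 0.835]
wrist_force: [1.5, -0.5, 0.2]
opening: 0.5
```

arm_command(
  travel=[
    [3.72,-1.18,0],
    [3.78,-0.99,0],
    [3.82,-0.79,0],
    [3.86,-0.6,0],
    [3.88,-0.4,0],
  ],
  rot=[
    [0,0,-0.051],
    [0,0,-0.052],
    [0,0,-0.051],
    [0,0,-0.052],
    [0,0,-0.051],
  ],
)

```text
time_s: 1.35
position: [0.4441, -0.0844, 0.2313]
tcp_rot: [-3.141, 0.0, 1.092]
wrist_force: [-0.2, -0.3, 0.6]
opening: 0.504
```

arm_command(
  travel=[
    [3.9,-0.2,0],
    [3.69,-0.96,0.33],
    [3.69,-0.96,0.33],
    [3.69,-0.95,0.33],
    [3.69,-0.96,0.33],
  ],
  rot=[
    [0,0,-0.052],
    [0,0,0],
    [0,0,0],
    [0,0,0],
    [0,0,0],
  ],
)

```text
time_s: 1.77
position: [0.4867, 0.1011, 0.2177]
tcp_rot: [-3.141, 0.001, 1.142]
wrist_force: [0.6, 0.2, 1.3]
opening: 0.501
```

arm_command(
  travel=[
    [3.69,-0.95,0.34],
    [3.7,-0.96,0.33],
    [3.69,-0.95,0.34],
    [3.7,-0.96,0.33],
    [3.69,-0.95,0.34],
  ],
  rot=[
    [0,0,0],
    [0,0,0],
    [0,0,0],
    [0,0,0],
    [0,0,0],
  ],
)

```text
time_s: 2.18
position: [0.5201, 0.2889, 0.2007]
tcp_rot: [-3.141, 0.001, 1.142]
wrist_force: [0.4, -0.8, 0.2]
opening: 0.5
```

arm_command(
  travel=[
    [0,0,0],
    [0,0,0],
    [0,0,0],
  ],
  rot=[
    [0,0,0],
    [0,0,0],
    [0,0,0],
  ],
)

```text
time_s: 2.43
position: [0.52, 0.2864, 0.2006]
tcp_rot: [-3.141, 0.002, 1.142]
wrist_force: [0.3, -0.1, -0.7]
opening: 0.496
```

```bash
python3 - <<'E'
from h import *
import pickle
s=snap('wrist'); pickle.dump(s,open('w1.pkl','wb')); cv2.imwrite('pics/w1.png',s['frame'])
print(s['f'],s['cx'],s['cy'],-s['R'].T@s['t'],s['R'].round(3).tolist())
o=robot.get_obs(); print(o['position'],o['tcp_rot'],o['opening'],o['q'])
E
```

```text
338.12125938592675 317.5074677404334 239.3785288771371 [0.54988763 0.35324257 0.3421791 ] [[0.909, -0.416, 0.0], [-0.398, -0.87, 0.29], [-0.121, -0.264, -0.957]]
[0.5204119  0.28548833 0.20087347] [3.14132898e+00 2.15468121e-03 1.14010136e+00] 0.497948270680164 [-0.31079224  0.58024515 -0.36994858  1.62585952  0.24213428  0.98266272
 -1.19164672]
```

View pics/w1.png

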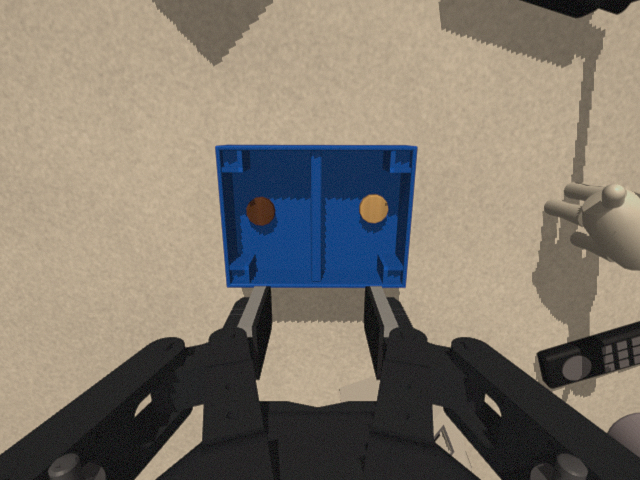

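Wrist view: loose tray rim corners at about (217,146), (417,146), (407,287) and (228,287), with discs at (261,211) and (374,209). That leaves the web strip at u≈317 clear of the fingers. Next I fit the tray outline.

```bash
cat > wm.py <<'E'
from h import *
def rim(s,zr,box=None,pose=None):
    h=cv2.cvtColor(s['frame'],cv2.COLOR_BGR2HSV); m=cv2.inRange(h,(95,120,30),(130,255,255))
    if box: k=np.zeros_like(m); k[box[2]:box[3],box[0]:box[1]]=255; m&=k
    c=max(cv2.findContours(m,cv2.RETR_EXTERNAL,cv2.CHAIN_APPROX_NONE)[0],key=cv2.contourArea)[:,0]
    q=np.array([onz(s,u,v,zr)[:2] for u,v in c])*1000
    r=cv2.minAreaRect(q.astype(np.float32)); B=cv2.boxPoints(r)
    # refine: line fit per side with near points
    L=[]
    for i in range(4):
        a,b=B[i],B[(i+1)%4]; e=(b-a)/np.linalg.norm(b-a); n=np.array([-e[1],e[0]]); t=(q-a)@e
        k=(abs((q-a)@n)<4)&(t>12)&(t<np.linalg.norm(b-a)-12)
        vx,vy,x,y=cv2.fitLine(q[k].astype(np.float32),cv2.DIST_HUBER,0,.01,.01).ravel(); L.append((np.array([x,y]),np.array([vx,vy]),k.sum()))
    C=[]
    for i in range(4):
        (p,d,_),(p2,d2,_)=L[i],L[(i+1)%4]; a=np.linalg.solve(np.c_[d,-d2],p2-p); C.append(p+a[0]*d)
    C=np.array(C); 
    out=dict(center=C.mean(0),sides=[np.linalg.norm(C[(i+1)%4]-C[i]).round(1) for i in range(4)],
      ang=[np.degrees(np.arctan2(l[1][1],l[1][0])).round(2)%180 for l in L],n=[int(l[2]) for l in L],rect=r)
    return out,C
E
python3 - <<'E'
from wm import *; import pickle
s=pickle.load(open('w1.pkl','rb')); o,C=rim(s,.0505,(150,480,100,292)); print(o); print([proj(s,[*(c/1000),.0505]) for c in C])
E
```

```text
{'center': array([519.24133, 289.65793], dtype=float32), 'sides': [np.float32(128.8), np.float32(166.9), np.float32(127.4), np.float32(166.7)], 'ang': [np.float32(154.94), np.float32(65.21), np.float32(155.4), np.float32(65.29)], 'n': [153, 116, 173, 116], 'rect': ((519.1010131835938, 289.31890869140625), (128.84364318847656, 167.8929901123047), 65.38890838623047)}
[(np.float64(404.26245275738313), np.float64(286.91390859931937)), (np.float64(416.3099499061319), np.float64(145.000026134552)), (np.float64(215.46773943033955), np.float64(144.9999480469457)), (np.float64(227.08553932414134), np.float64(285.63584848602136))]
```

arm_command(
  travel=[
    [0.32,-0.27,3.0],
    [0,0,4.0],
    [0,0,4.0],
    [0,0,0],
    [0,0,0],
  ],
  rot=[
    [0,0,0],
    [0,0,0],
    [0,0,0],
    [0,0,0],
    [0,0,0],
  ],
)

```text
time_s: 2.9
position: [0.5185, 0.2886, 0.0901]
tcp_rot: [-3.14, 0.005, 1.139]
wrist_force: [0.4, 0.1, 0.9]
opening: 0.501
```

```bash
python3 - <<'E'
from h import *
for i in range(3):
    s=snap('wrist'); o=robot.get_obs(); print(o['time_s'],o['position'],o['tcp_rot'],o['wrist_force'])
E
```

```text
2.95 [0.52011905 0.2904378  0.09247945] [ 3.14077813e+00 -4.58055017e-04  1.13985493e+00] [-0.12664324  0.84458957  1.26837406]
3.0 [0.52087669 0.29151082 0.09381613] [ 3.13915443 -0.00343502  1.14029652] [ 0.21402991 -0.50156708  1.13070483]
3.05 [0.52115571 0.29199585 0.09441175] [ 3.13836062 -0.00470375  1.14066853] [-1.26082962  0.28737645  0.89862319]
```

arm_command(
  travel=[
    [0,0,0],
    [0,0,0],
    [0,0,0],
  ],
  rot=[
    [0,0,0],
    [0,0,0],
    [0,0,0],
  ],
)

```text
time_s: 3.3
position: [0.5199, 0.2917, 0.093]
tcp_rot: [3.14, -0.002, 1.142]
wrist_force: [-0.4, 0.6, -0.1]
opening: 0.503
```

```bash
python3 - <<'E'
from h import *
for i in range(3):
    s=snap('wrist'); o=robot.get_obs(); print(o['time_s'],o['position'],o['tcp_rot'],o['qvel'].round(3))
E
```

```text
3.35 [0.519656   0.29165191 0.09255014] [ 3.14030443e+00 -1.69305170e-03  1.14185883e+00] [-0.004  0.009  0.001  0.007  0.    -0.003  0.002]
3.4 [0.51945868 0.29156841 0.09219643] [ 3.14073287e+00 -1.13132048e-03  1.14185874e+00] [-0.002  0.01   0.001  0.005 -0.    -0.003 -0.   ]
3.45 [0.51933459 0.29147524 0.09192178] [ 3.14104352e+00 -7.44745498e-04  1.14182605e+00] [-0.002  0.008  0.002  0.003 -0.    -0.003  0.   ]
```

arm_command(
  travel=[
    [-0.21,0.14,2.0],
    [0,0,2.0],
    [0,0,1.5],
    [0,0,1.0],
    [0,0,0.5],
  ],
  rot=[
    [0,0,0],
    [0,0,0],
    [0,0,0],
    [0,0,0],
    [0,0,0],
  ],
)

```text
time_s: 3.87
position: [0.5188, 0.2885, 0.0199]
tcp_rot: [-3.14, 0.002, 1.142]
wrist_force: [-0.0, -0.3, -0.4]
opening: 0.502
```

arm_command(
  travel=[
    [0,0,0],
    [0,0,0],
    [0,0,0],
    [0,0,0],
    [0,0,0],
  ],
  rot=[
    [0,0,0],
    [0,0,0],
    [0,0,0],
    [0,0,0],
    [0,0,0],
  ],
)

```text
time_s: 4.28
position: [0.5201, 0.2892, 0.0222]
tcp_rot: [3.141, -0.001, 1.142]
wrist_force: [0.3, 1.0, 0.4]
opening: 0.504
```

arm_command(
  travel=[
    [0,0,0],
    [0,0,0],
    [0,0,0],
    [0,0,0],
    [0,0,0],
  ],
  rot=[
    [0,0,0],
    [0,0,0],
    [0,0,0],
    [0,0,0],
    [0,0,0],
  ],
)

```text
time_s: 4.7
position: [0.5196, 0.2889, 0.0214]
tcp_rot: [-3.142, -0.0, 1.142]
wrist_force: [0.9, -0.2, -0.1]
opening: 0.501
```

arm_command(
  travel=[
    [0,0,0],
    [0,0,0],
    [0,0,0],
    [0,0,0],
    [0,0,0],
  ],
  rot=[
    [0,0,0],
    [0,0,0],
    [0,0,0],
    [0,0,0],
    [0,0,0],
  ],
  fingers=1,
  grip_force=60,
)

```text
time_s: 5.12
position: [0.52, 0.2888, 0.0215]
tcp_rot: [3.141, -0.001, 1.142]
wrist_force: [0.5, 0.1, 1.3]
opening: 0.107
```

arm_command(
  travel=[
    [0,0,0],
    [0,0,0],
    [0,0,0],
    [0,0,0],
    [0,0,0],
  ],
  rot=[
    [0,0,0],
    [0,0,0],
    [0,0,0],
    [0,0,0],
    [0,0,0],
  ],
)

```text
time_s: 5.53
position: [0.52, 0.2889, 0.0215]
tcp_rot: [3.141, -0.001, 1.142]
wrist_force: [0.8, -0.1, 0.5]
opening: 0.106
```

```bash
python3 - <<'E'
from p import *
plan(([.5193,.2895,.02],1.142),[((.5193,.2895,.08),1.142,1.2),((.5193,.2895,.25),1.142,3.2),((.47,0,.25),1.40,2.5),((.545,-.250,.25),np.radians(107.2),2.5),((.563,-.2965,.25),np.radians(107.2),1.5)])
from h import *
o=robot.get_obs(); print(o['position'],o['tcp_rot'],o['opening'],o['wrist_force'])
E
```

```text
{"travel":[[0.0, 0.0, -1.2], [0.0, 0.0, -1.2], [0.0, 0.0, -1.2], [0.0, 0.0, -1.2], [0.0, 0.0, -1.2]],"rot":[[0, 0, np.float64(-0.0)], [0, 0, np.float64(-0.0)], [0, 0, np.float64(-0.0)], [0, 0, np.float64(-0.0)], [0, 0, np.float64(-0.0)]]}
{"travel":[[0.0, 0.0, -2.83], [0.0, 0.0, -2.83], [0.0, 0.0, -2.84], [0.0, 0.0, -2.83], [0.0, 0.0, -2.84]],"rot":[[0, 0, np.float64(-0.0)], [0, 0, np.float64(-0.0)], [0, 0, np.float64(-0.0)], [0, 0, np.float64(-0.0)], [0, 0, np.float64(-0.0)]]}
{"travel":[[0.0, 0.0, -2.83], [-2.36, 0.63, 0.0], [-2.38, 0.58, 0.0], [-2.39, 0.53, 0.0], [-2.4, 0.48, 0.0]],"rot":[[0, 0, np.float64(-0.0)], [0, 0, np.float64(-0.022)], [0, 0, np.float64(-0.021)], [0, 0, np.float64(-0.021)], [0, 0, np.float64(-0.022)]]}
{"travel":[[-2.41, 0.42, 0.0], [-2.42, 0.37, 0.0], [-2.43, 0.32, 0.0], [-2.43, 0.27, 0.0], [-2.44, 0.21, 0.0]],"rot":[[0, 0, np.float64(-0.022)], [0, 0, np.float64(-0.021)], [0, 0, np.float64(-0.021)], [0, 0, np.float64(-0.022)], [0, 0, np.float64(-0.021)]]}
{"travel":[[-2.44, 0.16, 0.0], [-2.44, 0.11, 0.0], [-2.45, 0.06, 0.0], [-2.12, 1.06, 0.0], [-2.17, 0.97
[... 319 characters left out ...]
-0.043)], [0, 0, np.float64(-0.043)], [0, 0, np.float64(-0.043)], [0, 0, np.float64(-0.043)]]}
{"travel":[[-2.34, 0.38, 0.0], [-2.36, 0.28, 0.0], [-2.37, 0.18, 0.0], [-2.37, 0.08, 0.0], [-1.24, 0.09, 0.0]],"rot":[[0, 0, np.float64(-0.042)], [0, 0, np.float64(-0.043)], [0, 0, np.float64(-0.042)], [0, 0, np.float64(-0.043)], [0, 0, np.float64(0.0)]]}
{"travel":[[-1.25, 0.08, 0.0], [-1.24, 0.09, 0.0], [-1.25, 0.08, 0.0]],"rot":[[0, 0, np.float64(0.0)], [0, 0, np.float64(0.0)], [0, 0, np.float64(0.0)]]}
end [ 0.563  -0.2965  0.25  ] [3.1416 0.     1.871 ]
[0.51997562 0.28885595 0.02148989] [ 3.14098809e+00 -5.35869253e-04  1.14171866e+00] 0.10625990544547012 [ 0.76564243 -0.1388705   0.48786009]
```

arm_command(
  travel=[
    [0,0,-0.6],
    [0,0,-1.2],
    [0,0,-1.4],
    [0,0,-1.8],
    [0,0,-2.0],
  ],
  rot=[
    [0,0,0],
    [0,0,0],
    [0,0,0],
    [0,0,0],
    [0,0,0],
  ],
)

```text
time_s: 5.95
position: [0.518, 0.2884, 0.0917]
tcp_rot: [-3.139, 0.003, 1.142]
wrist_force: [-0.1, -0.1, -4.5]
opening: 0.104
```

arm_command(
  travel=[
    [0,0,-3.0],
    [0,0,-4.0],
    [0,0,-4.0],
    [0,0,-3.0],
    [0,0,-2.0],
  ],
  rot=[
    [0,0,0],
    [0,0,0],
    [0,0,0],
    [0,0,0],
    [0,0,0],
  ],
)

```text
time_s: 6.37
position: [0.5194, 0.2898, 0.2559]
tcp_rot: [3.14, -0.004, 1.143]
wrist_force: [0.7, -0.0, -3.4]
opening: 0.103
```

arm_command(
  travel=[
    [0,0,0],
    [0,0,0],
    [0,0,0],
    [0,0,0],
    [0,0,0],
  ],
  rot=[
    [0,0,0],
    [0,0,0],
    [0,0,0],
    [0,0,0],
    [0,0,0],
  ],
)

```text
time_s: 6.78
position: [0.5185, 0.2881, 0.2491]
tcp_rot: [-3.139, 0.004, 1.142]
wrist_force: [-0.9, 0.1, -3.5]
opening: 0.105
```

```bash
python3 - <<'E'
from p import *
from wm import *
import pickle
plan(([.5193,.2895,.25],1.142),[((.47,0,.25),1.40,2.5),((.545,-.250,.25),np.radians(107.2),2.5),((.613,-.449,.25),np.radians(107.2),2.5)])
s=snap('wrist'); pickle.dump(s,open('w2.pkl','wb')); cv2.imwrite('pics/w2.png',s['frame'])
o=robot.get_obs(); print(o['position'],o['tcp_rot'],o['opening'],o['wrist_force'])
zr=o['position'][2]+.029
r,C=rim(s,zr,(20,620,20,470)); print(r); print([proj(s,[*(c/1000),zr]) for c in C])
E
```

```text
{"travel":[[-2.36, 0.63, 0.0], [-2.38, 0.58, 0.0], [-2.39, 0.53, 0.0], [-2.4, 0.48, 0.0], [-2.41, 0.42, 0.0]],"rot":[[0, 0, np.float64(-0.022)], [0, 0, np.float64(-0.021)], [0, 0, np.float64(-0.021)], [0, 0, np.float64(-0.022)], [0, 0, np.float64(-0.022)]]}
{"travel":[[-2.42, 0.37, 0.0], [-2.43, 0.32, 0.0], [-2.43, 0.27, 0.0], [-2.44, 0.21, 0.0], [-2.44, 0.16, 0.0]],"rot":[[0, 0, np.float64(-0.021)], [0, 0, np.float64(-0.021)], [0, 0, np.float64(-0.022)], [0, 0, np.float64(-0.021)], [0, 0, np.float64(-0.022)]]}
{"travel":[[-2.44, 0.11, 0.0], [-2.45, 0.06, 0.0], [-2.12, 1.06, 0.0], [-2.17, 0.97, 0.0], [-2.21, 0.87, 0.0]],"rot":[[0, 0, np.float64(-0.022)], [0, 0, np.float64(-0.021)], [0, 0, np.float64(-0.043)], [0, 0, np.float64(-0.043)], [0, 0, np.float64(-0.043)]]}
{"travel":[[-2.24, 0.78, 0.0], [-2.27, 0.68, 0.0], [-2.3, 0.58, 0.0], [-2.32, 0.48, 0.0], [-2.34, 0.38, 0.0]],"rot":[[0, 0, np.float64(-0.043)], [0, 0, np.float64(-0.043)], [0, 0, np.float64(-0.043)], [0, 0, np.float64(-0.043)], [0, 0, np.float64(-0.042)]]}
{"travel":[[-2.36, 0.28, 0.0], [-2.37, 0.18, 0.0], [-2.37, 0.08, 0
[... 657 characters left out ...]
  1.14203725e+00] 0.10301196342892975 [-0.04651679 -0.57786937 -2.98355775]
{'center': array([525.40125, 304.64502], dtype=float32), 'sides': [np.float32(98.3), np.float32(165.5), np.float32(96.7), np.float32(165.9)], 'ang': [np.float32(154.86), np.float32(65.56), np.float32(155.42), np.float32(65.32)], 'n': [47, 186, 440, 187], 'rect': ((525.2910766601562, 304.11248779296875), (98.5452880859375, 166.53170776367188), 65.41600036621094)}
[(np.float64(521.0402853552257), np.float64(405.79266389692214)), (np.float64(573.838190981714), np.float64(158.00023653056718)), (np.float64(61.12466537345233), np.float64(157.99978347482693)), (np.float64(113.38050122491853), np.float64(401.9820797138823))]
```

View pics/w2.png

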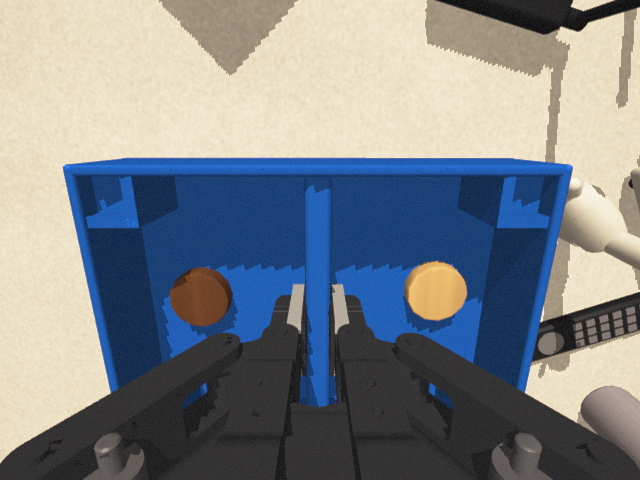

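Tray is held level with both discs in; far rim corners at about (66,168) and (572,168). Now I carry it past the stack to look at the target from the wrist camera.

arm_command(
  travel=[
    [-1.2,0.3,0],
    [-2.36,0.63,0],
    [-2.38,0.58,0],
    [-2.39,0.53,0],
    [-2.4,0.48,0],
  ],
  rot=[
    [0,0,0],
    [0,0,-0.022],
    [0,0,-0.021],
    [0,0,-0.021],
    [0,0,-0.022],
  ],
)

```text
time_s: 7.25
position: [0.5002, 0.1779, 0.2509]
tcp_rot: [-3.141, 0.001, 1.228]
wrist_force: [0.6, -0.4, -2.3]
opening: 0.107
```

arm_command(
  travel=[
    [-2.41,0.42,0],
    [-2.42,0.37,0],
    [-2.43,0.32,0],
    [-2.43,0.27,0],
    [-2.44,0.21,0],
  ],
  rot=[
    [0,0,-0.022],
    [0,0,-0.021],
    [0,0,-0.021],
    [0,0,-0.022],
    [0,0,-0.021],
  ],
)

```text
time_s: 7.67
position: [0.4793, 0.0574, 0.2511]
tcp_rot: [-3.141, 0.001, 1.335]
wrist_force: [0.5, 0.9, -2.5]
opening: 0.102
```

arm_command(
  travel=[
    [-2.44,0.16,0],
    [-2.44,0.11,0],
    [-1.2,0.06,0],
    [-2.12,1.06,0],
    [-2.17,0.97,0],
  ],
  rot=[
    [0,0,-0.022],
    [0,0,-0.022],
    [0,0,-0.021],
    [0,0,-0.043],
    [0,0,-0.043],
  ],
)

```text
time_s: 8.08
position: [0.4829, -0.0471, 0.2513]
tcp_rot: [-3.141, 0.0, 1.489]
wrist_force: [0.8, 0.0, -3.3]
opening: 0.102
```

arm_command(
  travel=[
    [-2.21,0.87,0],
    [-2.24,0.78,0],
    [-2.27,0.68,0],
    [-2.3,0.58,0],
    [-2.32,0.48,0],
  ],
  rot=[
    [0,0,-0.043],
    [0,0,-0.043],
    [0,0,-0.043],
    [0,0,-0.043],
    [0,0,-0.043],
  ],
)

```text
time_s: 8.5
position: [0.5172, -0.1615, 0.251]
tcp_rot: [-3.14, 0.0, 1.702]
wrist_force: [0.3, 0.1, -3.4]
opening: 0.1
```

arm_command(
  travel=[
    [-2.34,0.38,0],
    [-2.36,0.28,0],
    [-2.37,0.18,0],
    [-2.37,0.08,0],
    [-2.34,0.07,0],
  ],
  rot=[
    [0,0,-0.042],
    [0,0,-0.043],
    [0,0,-0.042],
    [0,0,-0.043],
    [0,0,0],
  ],
)

```text
time_s: 8.92
position: [0.5516, -0.275, 0.2507]
tcp_rot: [-3.14, -0.0, 1.871]
wrist_force: [0.4, 1.2, -3.1]
opening: 0.104
```

arm_command(
  travel=[
    [-2.34,0.07,0],
    [-2.34,0.07,0],
    [-2.34,0.07,0],
    [-2.34,0.07,0],
    [-2.34,0.07,0],
  ],
  rot=[
    [0,0,0],
    [0,0,0],
    [0,0,0],
    [0,0,0],
    [0,0,0],
  ],
)

```text
time_s: 9.33
position: [0.5896, -0.3853, 0.2505]
tcp_rot: [-3.14, -0.001, 1.87]
wrist_force: [0.9, 0.2, -3.5]
opening: 0.105
```

arm_command(
  travel=[
    [-2.34,0.06,0],
    [-1.2,0.06,0],
    [0,0,0],
    [0,0,0],
    [0,0,0],
  ],
  rot=[
    [0,0,0],
    [0,0,0],
    [0,0,0],
    [0,0,0],
    [0,0,0],
  ],
)

```text
time_s: 9.75
position: [0.602, -0.4156, 0.2508]
tcp_rot: [-3.141, -0.002, 1.872]
wrist_force: [0.4, 0.5, -3.7]
opening: 0.101
```

arm_command(
  travel=[
    [0,0,0],
    [0,0,0],
    [0,0,0],
    [0,0,0],
    [0,0,0],
  ],
  rot=[
    [0,0,0],
    [0,0,0],
    [0,0,0],
    [0,0,0],
    [0,0,0],
  ],
)

```text
time_s: 10.17
position: [0.6025, -0.4166, 0.2516]
tcp_rot: [3.141, 0.0, 1.871]
wrist_force: [1.0, 0.5, -3.9]
opening: 0.103
```

```bash
python3 - <<'E'
from wm import *
import pickle
s=snap('wrist'); pickle.dump(s,open('w3.pkl','wb')); cv2.imwrite('pics/w3.png',s['frame'])
o=robot.get_obs(); print(o['time_s'],o['position'],o['tcp_rot'],o['opening'],o['wrist_force'])
E
```

```text
10.2167 [ 0.60243433 -0.41669173  0.25148579] [3.14152469e+00 9.82118668e-05 1.87108218e+00] 0.10010527454681445 [-5.20437667e-01 -1.34439273e-03 -2.79764593e+00]
```

View pics/w3.png

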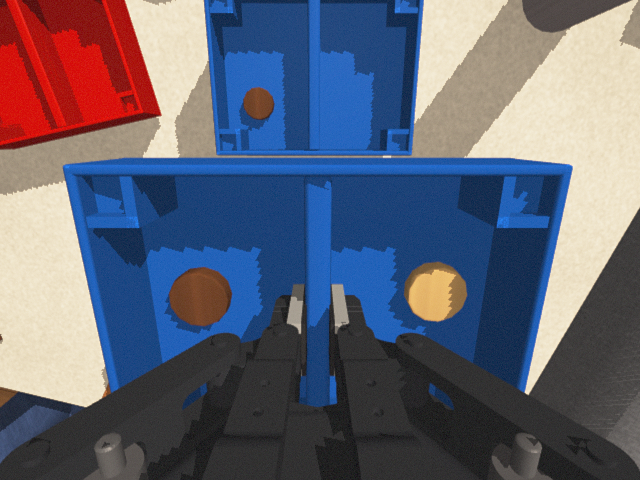

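The stack is at the top of the picture: left rim (206,0)–(218,155), right rim (423,0)–(411,155), near rim at v≈154, square to the tool. Next I measure its offset.

```bash
cat > st.py <<'E'
from wm import *
import pickle
s=pickle.load(open('w3.pkl','rb')); f=s['frame'].astype(int)
print(f[145:172,300,0],f[145:172,360,0].tolist(),f[145:172,300,2].tolist(),f[145:172,360,2].tolist())
h=cv2.cvtColor(s['frame'],cv2.COLOR_BGR2HSV); m=cv2.inRange(h,(95,120,30),(130,255,255))>0
zr=.0925; yaw=1.8711; tx=np.array([np.cos(yaw),np.sin(yaw)]); ty=np.array([np.sin(yaw),-np.cos(yaw)]); T=np.array([.60243,-.41669])
def tl(u,v,z): q=onz(s,u,v,z)[:2]-T; return np.array([q@tx,q@ty])*1000
Lp=[];Rp=[]
for v in range(4,146):
    r=np.nonzero(m[v,195:435])[0]+195; Lp.append(tl(r.min()-.5,v,zr)); Rp.append(tl(r.max()+.5,v,zr))
for n,p in(('L',np.array(Lp)),('R',np.array(Rp))):
    c=np.polyfit(p[:,0],p[:,1],1); k=abs(np.polyval(c,p[:,0])-p[:,1])<1.5; c=np.polyfit(p[k,0],p[k,1],1); print(n,np.degrees(np.arctan(c[0])),np.polyval(c,[140,160,200]),k.sum())
for vv in(154,154.5,155,155.5,156): print(vv,[tl(u,vv,zr).round(2).tolist() for u in(240,390)])
# held tray
zh=.2515+.029
for v in(180,250,330):
    r=np.nonzero(m[v,40:600])[0]+40; a,b=tl(r.min()-.5,v,zh),tl(r.max()+.5,v,zh); print('held',a,b,(a+b)/2)
for vv in(164,165,166,167,168): print(vv,tl(318,vv,zh))
cv2.imwrite('pics/c3.png',cv2.resize(np.hstack([s['frame'][135:180,200:280],s['frame'][135:180,350:430]]),None,fx=5,fy=8,interpolation=cv2.INTER_NEAREST))
E
python3 st.py
```

```text
[123 124 124 120 119 174 210 200 186 157 110 127 143 160 160 163 167 167
 164 174 206 209 202 195 188 184 181] [190, 185, 189, 182, 167, 170, 207, 199, 187, 163, 110, 130, 139, 163, 161, 166, 162, 164, 162, 172, 205, 209, 201, 192, 190, 185, 180] [28, 31, 35, 33, 21, 34, 37, 39, 39, 41, 95, 160, 130, 49, 25, 33, 35, 40, 35, 35, 39, 39, 43, 40, 32, 32, 36] [38, 36, 42, 32, 43, 33, 40, 40, 40, 42, 94, 165, 131, 51, 30, 37, 29, 40, 28, 34, 43, 45, 34, 35, 40, 34, 34]
L 0.24377569271631 [-87.7370655  -87.65197122 -87.48178265] 142
R -0.020701832325042045 [80.07920128 80.07197498 80.05752237] 142
154 [[59.82, -67.58], [59.78, 61.92]]
154.5 [[59.4, -67.61], [59.36, 61.95]]
155 [[58.98, -67.64], [58.94, 61.97]]
155.5 [[58.56, -67.67], [58.52, 62.0]]
156 [[58.14, -67.69], [58.1, 62.03]]
held [ 60.10035179 -84.1724555 ] [60.03716844 82.57609503] [60.06876011 -0.79818023]
held [ 35.69385671 -84.16342299] [35.59723986 82.55362356] [35.64554828 -0.80489972]
held [  3.73675672 -84.20567267] [ 3.59629093 82.57842499] [ 3.66652383 -0.81362384]
164 [65.24959837 -0.6906457 ]
165 [64.92985955 -0.69059675]
166 [64.60958494 -0.69054772]
167 [64.28877318 -0.69049861]
168 [63.96742294 -0.69044942]
```

View pics/c3.png

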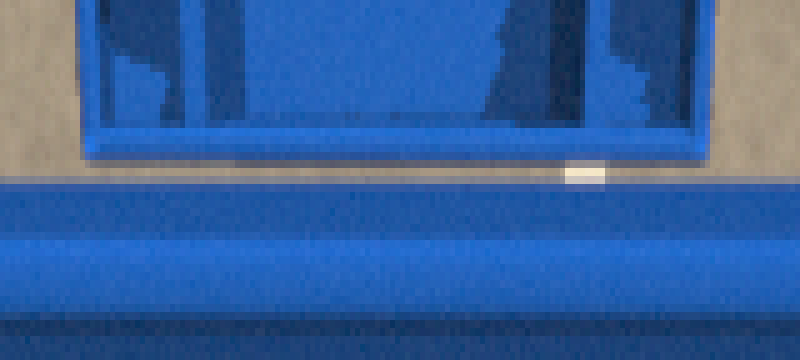

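```bash
cat > st2.py <<'E'
from wm import *
import pickle
s=pickle.load(open('w1.pkl','rb'))
yaw=1.1417; tx=np.array([np.cos(yaw),np.sin(yaw)]); ty=np.array([np.sin(yaw),-np.cos(yaw)]); T=np.array([.51998,.28886])
f=s['frame'].astype(int); print(f[140:150,300,2],f[140:150,350,2],f[282:294,300,2],f[282:294,330,2])
for u,v in((250,144.5),(390,144.5),(300,287.5),(340,287.5)):
    q=onz(s,u,v,.0505)[:2]-T; print('w1',v,(q@tx*1000).round(2),(q@ty*1000).round(2))
t=pickle.load(open('top.pkl','rb')); sc=pickle.load(open('scene.pkl','rb'))
for n,cam,z,b,a in(('top loose',t,.0505,(160,250,195,290),-24.6),('top stack',t,.0925,(395,485,175,270),17.2),('scene loose',sc,.0505,(375,455,200,285),-24.6),('scene stack',sc,.0925,(140,222,205,305),17.2)):
    r,C=rim(cam,z,b); e=np.array([np.cos(np.radians(a)),np.sin(np.radians(a))]); g=np.array([-e[1],e[0]])
    h=cv2.cvtColor(cam['frame'],cv2.COLOR_BGR2HSV); m=cv2.inRange(h,(95,120,30),(130,255,255)); k=np.zeros_like(m); k[b[2]:b[3],b[0]:b[1]]=255; m&=k
    c=max(cv2.findContours(m,cv2.RETR_EXTERNAL,cv2.CHAIN_APPROX_NONE)[0],key=cv2.contourArea)[:,0]
    q=np.array([onz(cam,u,v,z)[:2] for u,v in c])*1000; A,B=q@e,q@g
    ma=abs(A-np.median(A))<55
    lo,hi=B[ma&(B<B.mean()-40)],B[ma&(B>B.mean()+40)]
    print(n,'y-edges',np.median(lo).round(1),np.median(hi).round(1),'x-ext',np.percentile(A,[3,97]).round(1))
for nm,c,a in(('loose',(519.24,289.66),-24.6),('stack wrist',(562.3,-299.8),17.2)):
    e=np.array([np.cos(np.radians(a)),np.sin(np.radians(a))]); print(nm,'x',np.dot(c,e).round(1),'y',np.dot(c,[-e[1],e[0]]).round(1))
E
python3 st2.py
```

```text
[184 189 185 183 160  58  19  35  10   8] [186 192 194 190 175  65  20  30  33  23] [ 19  31  31  32  20  59 114 117 121 120 117 117] [ 31  25  28  33  28  60 112 115 112 118 115 117]
w1 144.5 64.88 -55.56
w1 144.5 64.84 60.74
w1 287.5 -64.88 -16.01
w1 287.5 -64.89 21.67
top loose y-edges 407.7 542.0 x-ext [268.2 435.2]
top stack y-edges -513.7 -367.3 x-ext [363.5 532.1]
scene loose y-edges 417.1 544.7 x-ext [268.2 465.8]
scene stack y-edges -513.1 -387.4 x-ext [366.4 594.3]
loose x 351.5 y 479.5
stack wrist x 448.5 y -452.7
```

arm_command(
  travel=[
    [1.35,-0.3,0],
    [2.5,0,0],
    [2.5,0,0],
    [2.5,0,0],
    [2.3,0,0],
  ],
  rot=[
    [0,0,0.002],
    [0,0,0],
    [0,0,0],
    [0,0,0],
    [0,0,0],
  ],
)

```text
time_s: 10.63
position: [0.5664, -0.3096, 0.2516]
tcp_rot: [3.141, -0.0, 1.869]
wrist_force: [0.4, -0.1, -3.0]
opening: 0.104
```

arm_command(
  travel=[
    [1.2,0,1.5],
    [0,0,3.0],
    [0,0,3.0],
    [0,0,1.5],
    [0,0,0.5],
  ],
  rot=[
    [0,0,0],
    [0,0,0],
    [0,0,0],
    [0,0,0],
    [0,0,0],
  ],
)

```text
time_s: 11.05
position: [0.561, -0.2992, 0.153]
tcp_rot: [-3.136, -0.004, 1.869]
wrist_force: [-0.0, -0.1, -3.9]
opening: 0.105
```

arm_command(
  travel=[
    [0,0,0],
    [0,0,0],
    [0,0,0],
    [0,0,0],
    [0,0,0],
  ],
  rot=[
    [0,0,0],
    [0,0,0],
    [0,0,0],
    [0,0,0],
    [0,0,0],
  ],
)

```text
time_s: 11.47
position: [0.5641, -0.2999, 0.1577]
tcp_rot: [3.14, 0.002, 1.869]
wrist_force: [-0.4, 0.2, -3.2]
opening: 0.104
```

arm_command(
  travel=[
    [0,0,0],
    [0,0,0],
    [0,0,0],
    [0,0,0],
    [0,0,0],
  ],
  rot=[
    [0,0,0],
    [0,0,0],
    [0,0,0],
    [0,0,0],
    [0,0,0],
  ],
)

```text
time_s: 11.88
position: [0.5632, -0.2997, 0.1563]
tcp_rot: [-3.142, -0.0, 1.869]
wrist_force: [0.6, 0.2, -3.9]
opening: 0.104
```

arm_command(
  travel=[
    [0,0,0],
    [0,0,0],
    [0,0,0],
    [0,0,0],
    [0,0,0],
  ],
  rot=[
    [0,0,0],
    [0,0,0],
    [0,0,0],
    [0,0,0],
    [0,0,0],
  ],
)

```text
time_s: 12.3
position: [0.5633, -0.2997, 0.1563]
tcp_rot: [-3.142, -0.0, 1.869]
wrist_force: [0.1, 0.7, -3.4]
opening: 0.103
```

```bash
python3 - <<'E'
from h import *
import pickle
s=snap('scene'); o=robot.get_obs(); t=snap('top'); pickle.dump((s,t),open('e4.pkl','wb'))
p=o['position']; print(o['time_s'],p,o['tcp_rot'],o['opening'],o['wrist_force'])
T0=np.array([.60243,-.41669]); y=1.8711; tx=np.array([np.cos(y),np.sin(y)]); ty=np.array([np.sin(y),-np.cos(y)])
print('done',(p[:2]-T0)@tx*1000,(p[:2]-T0)@ty*1000)
A=cv2.resize(s['frame'][190:310,130:230],(500,600),interpolation=cv2.INTER_CUBIC)
cv2.imwrite('pics/e4.png',A)
E
```

```text
12.35 [ 0.56329011 -0.29968666  0.15634807] [ 3.14151323e+00 -4.42752392e-05  1.86888110e+00] 0.1065348928223628 [ 0.33373494 -0.87937647 -4.1686984 ]
done 123.34503466616387 -2.7774629583885764
```

View pics/e4.png

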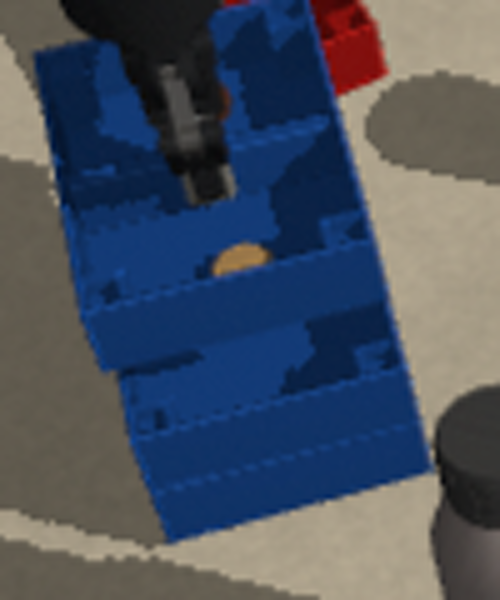

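arm_command(
  travel=[
    [0,0,1.0],
    [0,0,1.3],
    [0,0,0.9],
    [0,0,0.5],
    [0,0,0.2],
  ],
  rot=[
    [0,0,0],
    [0,0,0],
    [0,0,0],
    [0,0,0],
    [0,0,0],
  ],
)

```text
time_s: 12.82
position: [0.5624, -0.2994, 0.1157]
tcp_rot: [-3.139, -0.002, 1.869]
wrist_force: [0.1, -0.3, -4.2]
opening: 0.105
```

arm_command(
  travel=[
    [0,0,0],
    [0,0,0],
    [0,0,0],
    [0,0,0],
    [0,0,0],
  ],
  rot=[
    [0,0,0],
    [0,0,0],
    [0,0,0],
    [0,0,0],
    [0,0,0],
  ],
)

```text
time_s: 13.23
position: [0.5636, -0.2998, 0.1179]
tcp_rot: [3.141, 0.001, 1.869]
wrist_force: [0.4, 0.1, -2.6]
opening: 0.1
```

arm_command(
  travel=[
    [0,0,0],
    [0,0,0],
    [0,0,0],
    [0,0,0],
    [0,0,0],
  ],
  rot=[
    [0,0,0],
    [0,0,0],
    [0,0,0],
    [0,0,0],
    [0,0,0],
  ],
)

```text
time_s: 13.65
position: [0.5633, -0.2997, 0.1173]
tcp_rot: [3.142, -0.0, 1.869]
wrist_force: [0.3, -0.8, -4.1]
opening: 0.104
```

```bash
cat > e.py <<'E'
# relative lateral position of held tray vs stack: left/right silhouette of the column in the scene camera, in rays on a vertical front plane
from h import *
import pickle
s=snap('scene'); o=robot.get_obs(); p=o['position']; print(o['time_s'],p,o['tcp_rot'],o['wrist_force'])
pickle.dump(s,open('e5.pkl','wb'))
yaw=o['tcp_rot'][2]; tx=np.array([np.cos(yaw),np.sin(yaw),0]); ty=np.array([np.sin(yaw),-np.cos(yaw),0])
P0=np.array([p[0],p[1],0])+ty*.085   # front face plane (tray +x face)
h=cv2.cvtColor(s['frame'],cv2.COLOR_BGR2HSV); m=cv2.inRange(h,(95,120,30),(130,255,255))>0
for v in range(225,300,2):
    r=np.nonzero(m[v,130:235])[0]+130
    if len(r)<5: continue
    out=[]
    for u in(r.min()-.5,r.max()+.5):
        c,d=ray(s,u,v); k=((P0-c)@ty)/(d@ty); X=c+k*d; out+=[round(float((X-P0)@tx*1000),1),round(float(X[2]*1000),1)]
    print(v,r.min(),r.max(),out)
cv2.imwrite('pics/e5.png',cv2.resize(s['frame'][200:310,135:225],(490,600),interpolation=cv2.INTER_CUBIC))
E
python3 e.py
```

```text
13.7 [ 0.56328462 -0.2996888   0.11733012] [ 3.14152796e+00 -5.85765768e-05  1.86880949e+00] [-0.01825486 -0.42721598 -3.43833417]
225 143 200 [-47.9, 269.9, 64.9, 228.4]
227 144 200 [-47.4, 263.6, 63.9, 222.4]
229 144 201 [-48.8, 258.0, 64.9, 215.5]
231 145 202 [-48.3, 251.5, 66.0, 208.6]
233 145 202 [-49.7, 245.8, 65.0, 202.3]
235 145 203 [-51.1, 240.0, 66.0, 195.3]
237 146 203 [-50.6, 233.4, 65.0, 188.9]
239 146 204 [-52.0, 227.5, 66.0, 181.8]
241 146 204 [-53.4, 221.6, 65.0, 175.3]
243 147 205 [-53.0, 214.8, 66.1, 168.0]
245 147 205 [-54.4, 208.8, 65.0, 161.4]
247 147 206 [-55.9, 202.7, 66.1, 154.0]
249 148 207 [-55.4, 195.8, 67.2, 146.5]
251 148 207 [-56.9, 189.6, 66.2, 139.7]
253 149 208 [-56.4, 182.6, 67.3, 132.1]
255 149 208 [-57.9, 176.3, 66.2, 125.2]
257 149 209 [-59.4, 169.9, 67.3, 117.4]
259 150 209 [-58.9, 162.7, 66.2, 110.4]
261 150 210 [-60.4, 156.3, 67.4, 102.5]
263 150 210 [-62.0, 149.8, 66.3, 95.4]
265 151 211 [-61.5, 142.4, 67.4, 87.3]
267 152 211 [-61.0, 134.9, 66.3, 80.0]
269 153 212 [-60.6, 127.4, 67.5, 71.8]
271 153 212 [-62.1, 120.6, 66.4, 64.4]
273 154 213 [-61.7, 112.9, 67.5, 56.0]
275 155 213 [-61.2, 105.2, 66.4, 48.5]
277 156 213 [-60.7, 97.3, 65.3, 40.9]
279 156 214 [-62.3, 90.3, 66.5, 32.3]
281 157 214 [-61.9, 82.4, 65.3, 24.5]
283 158 215 [-61.4, 74.3, 66.5, 15.7]
285 159 211 [-60.9, 66.1, 56.0, 12.2]
287 159 203 [-62.5, 58.9, 36.3, 12.9]
289 161 196 [-59.9, 49.6, 19.1, 12.6]
291 161 189 [-61.6, 42.2, 1.9, 12.2]
293 162 181 [-61.1, 33.7, -17.5, 13.0]
295 163 174 [-60.6, 25.1, -34.5, 12.6]
```

View pics/e5.png

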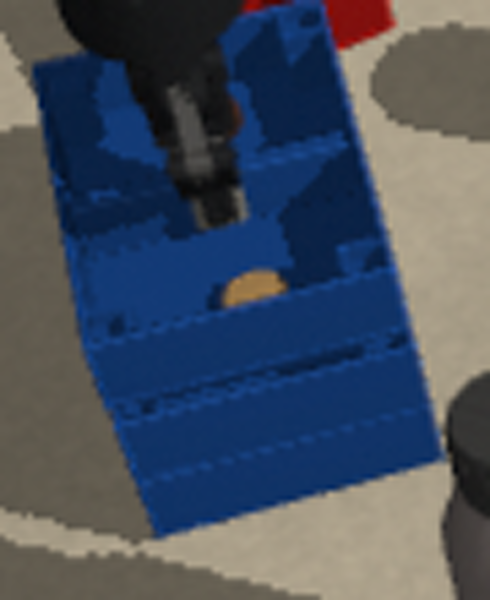

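Held tray and stack silhouettes line up within about 0.5 mm in the scene view (left about −61.4 mm and right about 66.6 mm for both). Lowering gently.

arm_command(
  travel=[
    [0,0,0.15],
    [0,0,0.15],
    [0,0,0.15],
    [0,0,0.15],
    [0,0,0],
  ],
  rot=[
    [0,0,0],
    [0,0,0],
    [0,0,0],
    [0,0,0],
    [0,0,0],
  ],
)

```text
time_s: 14.12
position: [0.563, -0.2996, 0.1108]
tcp_rot: [-3.141, -0.001, 1.869]
wrist_force: [0.3, 0.8, -3.3]
opening: 0.106
```

arm_command(
  travel=[
    [0,0,0.1],
    [0,0,0.1],
    [0,0,0.1],
    [0,0,0],
    [0,0,0],
  ],
  rot=[
    [0,0,0],
    [0,0,0],
    [0,0,0],
    [0,0,0],
    [0,0,0],
  ],
)

```text
time_s: 14.53
position: [0.5632, -0.2997, 0.1083]
tcp_rot: [-3.142, -0.0, 1.869]
wrist_force: [-0.2, 1.0, -2.8]
opening: 0.101
```

arm_command(
  travel=[
    [0,0,0.1],
    [0,0,0.05],
    [0,0,0.05],
    [0,0,0],
    [0,0,0],
  ],
  rot=[
    [0,0,0],
    [0,0,0],
    [0,0,0],
    [0,0,0],
    [0,0,0],
  ],
)

```text
time_s: 14.95
position: [0.5633, -0.2997, 0.1063]
tcp_rot: [3.142, -0.0, 1.869]
wrist_force: [0.8, -1.2, -4.0]
opening: 0.101
```

arm_command(
  travel=[
    [0,0,0],
    [0,0,0],
    [0,0,0],
    [0,0,0],
    [0,0,0],
  ],
  rot=[
    [0,0,0],
    [0,0,0],
    [0,0,0],
    [0,0,0],
    [0,0,0],
  ],
)

```text
time_s: 15.37
position: [0.5633, -0.2997, 0.1063]
tcp_rot: [-3.142, -0.0, 1.869]
wrist_force: [0.1, 0.6, -2.7]
opening: 0.106
```

Still hanging, with no contact. Another 0.6 mm, then check the force.

arm_command(
  travel=[
    [0,0,0.04],
    [0,0,0.03],
    [0,0,0.02],
    [0,0,0],
    [0,0,0],
  ],
  rot=[
    [0,0,0],
    [0,0,0],
    [0,0,0],
    [0,0,0],
    [0,0,0],
  ],
)

```text
time_s: 15.78
position: [0.5633, -0.2997, 0.1054]
tcp_rot: [-3.142, -0.0, 1.869]
wrist_force: [0.1, 0.6, -4.4]
opening: 0.103
```

arm_command(
  travel=[
    [0,0,0],
    [0,0,0],
    [0,0,0],
  ],
  rot=[
    [0,0,0],
    [0,0,0],
    [0,0,0],
  ],
)

```text
time_s: 16.03
position: [0.5633, -0.2997, 0.1054]
tcp_rot: [3.142, -0.0, 1.869]
wrist_force: [0.2, -0.0, -2.3]
opening: 0.102
```

arm_command(
  travel=[
    [0,0,0.03],
    [0,0,0.02],
    [0,0,0.02],
    [0,0,0],
    [0,0,0],
  ],
  rot=[
    [0,0,0],
    [0,0,0],
    [0,0,0],
    [0,0,0],
    [0,0,0],
  ],
)

```text
time_s: 16.45
position: [0.5634, -0.2997, 0.105]
tcp_rot: [3.141, 0.0, 1.869]
wrist_force: [-0.1, -0.6, -0.5]
opening: 0.104
```

arm_command(
  travel=[
    [0,0,0],
    [0,0,0],
    [0,0,0],
  ],
  rot=[
    [0,0,0],
    [0,0,0],
    [0,0,0],
  ],
)

```text
time_s: 16.7
position: [0.5634, -0.2997, 0.105]
tcp_rot: [3.141, 0.0, 1.869]
wrist_force: [-0.9, 0.3, 0.5]
opening: 0.099
```

Load transferred at the seated height, so I release.

arm_command(
  travel=[
    [0,0,0],
    [0,0,0],
    [0,0,0],
    [0,0,0],
    [0,0,0],
  ],
  rot=[
    [0,0,0],
    [0,0,0],
    [0,0,0],
    [0,0,0],
    [0,0,0],
  ],
  fingers=0.65,
)

```text
time_s: 17.12
position: [0.5634, -0.2997, 0.1048]
tcp_rot: [3.141, 0.0, 1.869]
wrist_force: [-0.3, -0.0, 0.5]
opening: 0.347
```

arm_command(
  travel=[
    [0,0,-0.5],
    [0,0,-1.5],
    [0,0,-2.5],
    [0,0,-3.5],
    [0,0,-3.5],
  ],
  rot=[
    [0,0,0],
    [0,0,0],
    [0,0,0],
    [0,0,0],
    [0,0,0],
  ],
)

```text
time_s: 17.53
position: [0.5627, -0.2995, 0.2206]
tcp_rot: [-3.14, -0.002, 1.869]
wrist_force: [0.3, -0.3, -0.1]
opening: 0.352
```

arm_command(
  travel=[
    [0,0,0],
    [0,0,0],
    [0,0,0],
    [0,0,0],
    [0,0,0],
  ],
  rot=[
    [0,0,0],
    [0,0,0],
    [0,0,0],
    [0,0,0],
    [0,0,0],
  ],
)

```text
time_s: 17.95
position: [0.5623, -0.2995, 0.2182]
tcp_rot: [-3.139, -0.002, 1.869]
wrist_force: [-0.3, -0.1, -0.0]
opening: 0.352
```

```bash
cat > bt.py <<'E'
from h import *
import pickle
t=pickle.load(open('top.pkl','rb')); s=pickle.load(open('scene.pkl','rb'))
for n,c,b in(('top',t,(314,342,228,256)),('scene',s,(284,308,220,248))):
    g=c['frame'][b[2]:b[3],b[0]:b[1]]; P=cloud(c)[b[2]:b[3],b[0]:b[1]]
    m=(P[...,2]>.067)&(P[...,2]<.085)&(g.max(-1)<110); m=cv2.morphologyEx(m.astype(np.uint8),cv2.MORPH_OPEN,np.ones((3,3)))
    l=max(cv2.findContours(m,0,2)[0],key=cv2.contourArea); (u,v),(w,h),a=cv2.minAreaRect(l); u+=b[0];v+=b[2]
    print(n,u,v,w,h,onz(c,u,v,.074))
E
python3 bt.py; python3 - <<'E'
from wm import *; import pickle
s=snap('wrist'); pickle.dump(s,open('w6.pkl','wb')); cv2.imwrite('pics/w6.png',s['frame'])
o=robot.get_obs(); print(o['time_s'],o['position'],o['wrist_force'],o['opening'])
P=cloud(s); h=cv2.cvtColor(s['frame'],cv2.COLOR_BGR2HSV); m=cv2.inRange(h,(95,120,30),(130,255,255))>0
k=m&(P[...,2]>.127)&(P[...,2]<.142); A=np.c_[P[k][:,:2],np.ones(k.sum())]; c,*_=np.linalg.lstsq(A,P[k][:,2],rcond=None); print('rim plane slopes',c[:2],np.median(P[k][:,2]),k.sum())
E
```

```text
top 326.0 241.5 11.0 12.0 [ 0.51033161 -0.0149312   0.074     ]
scene 295.5 230.5 9.0 11.0 [ 0.51291119 -0.01225729  0.074     ]
18.0 [ 0.56252301 -0.29951659  0.21826217] [-0.37674928 -0.2680631  -0.26549561] 0.347789716004848
rim plane slopes [-0.00159176  0.00779617] 0.13156581573994408 8510
```

View pics/w6.png

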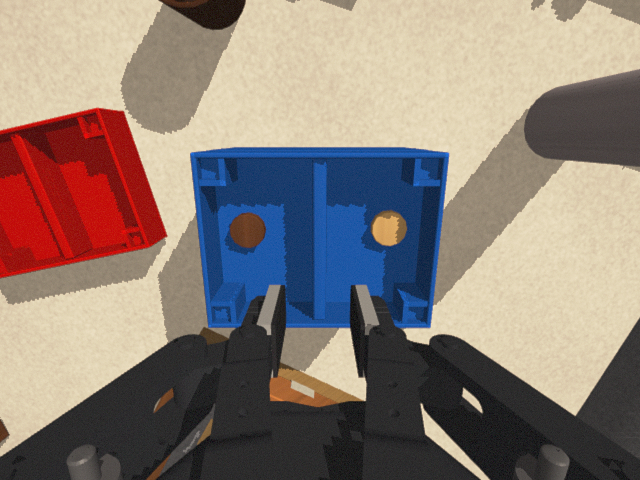

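Tray sits flat and square with both discs inside (rim corners (191,153), (448,153), (432,326), (208,326)). Next is the button at about (0.511, −0.013), using shut fingers and yaw 90°.

```bash
python3 - <<'E'
from p import *
plan(([.5634,-.2997,.22],1.869),[((.511,-.013,.20),np.pi/2,4.1)])
E
```

```text
{"travel":[[3.62, 0.43, 0.25], [3.63, 0.29, 0.25], [3.64, 0.16, 0.25], [3.64, 0.02, 0.25], [3.64, -0.11, 0.25]],"rot":[[0, 0, np.float64(0.037)], [0, 0, np.float64(0.037)], [0, 0, np.float64(0.037)], [0, 0, np.float64(0.037)], [0, 0, np.float64(0.038)]]}
{"travel":[[3.64, -0.25, 0.25], [3.62, -0.38, 0.25], [3.61, -0.52, 0.25]],"rot":[[0, 0, np.float64(0.037)], [0, 0, np.float64(0.038)], [0, 0, np.float64(0.037)]]}
end [ 0.511 -0.013  0.2  ] [3.1416 0.     1.571 ]
```

arm_command(
  travel=[
    [3.62,0.43,0.25],
    [3.63,0.29,0.25],
    [3.64,0.16,0.25],
    [3.64,0.02,0.25],
    [3.64,-0.11,0.25],
  ],
  rot=[
    [0,0,0.037],
    [0,0,0.037],
    [0,0,0.037],
    [0,0,0.037],
    [0,0,0.038],
  ],
  fingers=1,
)

```text
time_s: 18.42
position: [0.5297, -0.119, 0.2064]
tcp_rot: [-3.14, -0.001, 1.681]
wrist_force: [0.0, -0.7, -0.7]
opening: 0.003
```

arm_command(
  travel=[
    [3.64,-0.25,0.25],
    [3.62,-0.38,0.25],
    [3.61,-0.52,0.25],
    [0,0,0],
    [0,0,0],
  ],
  rot=[
    [0,0,0.037],
    [0,0,0.038],
    [0,0,0.037],
    [0,0,0],
    [0,0,0],
  ],
)

```text
time_s: 18.83
position: [0.5103, -0.0098, 0.1994]
tcp_rot: [-3.14, -0.001, 1.578]
wrist_force: [0.3, -0.9, 0.2]
opening: -0.0
```

arm_command(
  travel=[
    [0,0,0],
    [0,0,0],
    [0,0,0],
    [0,0,0],
    [0,0,0],
  ],
  rot=[
    [0,0,0],
    [0,0,0],
    [0,0,0],
    [0,0,0],
    [0,0,0],
  ],
)

```text
time_s: 19.25
position: [0.5111, -0.014, 0.1996]
tcp_rot: [-3.141, 0.0, 1.569]
wrist_force: [-0.2, 0.0, -0.3]
opening: -0.006
```

```bash
python3 - <<'E'
from h import *
s=snap('wrist'); o=robot.get_obs(); print(o['time_s'],o['position'],o['tcp_rot'],o['opening'],o['q'])
sc=snap('scene')
A=cv2.resize(sc['frame'][205:275,275:345],(400,400),interpolation=cv2.INTER_CUBIC)
cv2.imwrite('pics/w7.png',np.hstack([cv2.resize(s['frame'][60:460,80:560],(400,400)),A]))
print(proj(s,[.511,-.013,.074]))
E
```

```text
19.3 [ 0.51104871 -0.01376288  0.19966357] [-3.14155857e+00  2.33076077e-05  1.56933812e+00] 0.000654152926792309 [ 0.27314953  0.46660213 -0.4195919   1.85385715  0.24190343  0.87122118
 -0.26499398]
(np.float64(318.29908898180156), np.float64(229.54574726509665))
```

View pics/w7.png

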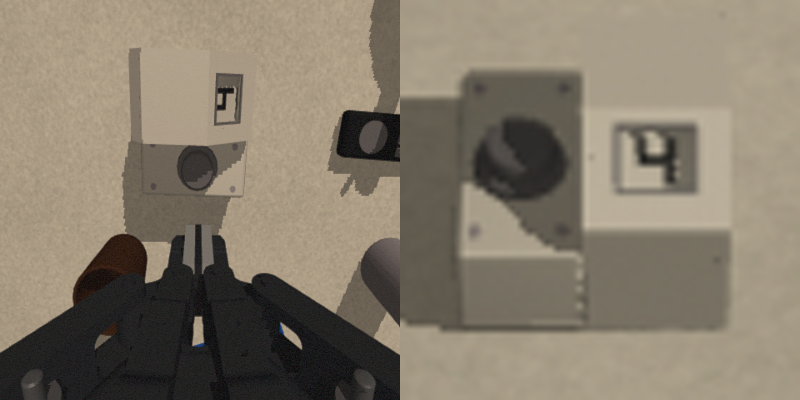

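Button seen at about (318,228), predicted (318,229.5), and the counter shows 4, so 6 presses. Descending to just above the cap.

arm_command(
  travel=[
    [0,0,4],
    [0,0,4],
    [0,0,2.5],
    [0,0,1.2],
    [0,0,0],
  ],
  rot=[
    [0,0,0],
    [0,0,0],
    [0,0,0],
    [0,0,0],
    [0,0,0],
  ],
)

```text
time_s: 19.77
position: [0.5088, -0.0133, 0.0799]
tcp_rot: [-3.135, 0.0, 1.571]
wrist_force: [-0.2, -0.1, 0.3]
opening: 0.003
```

arm_command(
  travel=[
    [0,0,0],
    [0,0,0],
    [0,0,0],
    [0,0,0],
    [0,0,0],
  ],
  rot=[
    [0,0,0],
    [0,0,0],
    [0,0,0],
    [0,0,0],
    [0,0,0],
  ],
)

```text
time_s: 20.18
position: [0.5116, -0.013, 0.0837]
tcp_rot: [3.139, 0.0, 1.571]
wrist_force: [0.8, 0.2, 0.5]
opening: -0.003
```

arm_command(
  travel=[
    [0,0,0.4],
    [0,0,0.4],
    [0,0,0.3],
    [0,0,0.3],
    [0,0,0.15],
  ],
  rot=[
    [0,0,0],
    [0,0,0],
    [0,0,0],
    [0,0,0],
    [0,0,0],
  ],
)

```text
time_s: 20.6
position: [0.5111, -0.013, 0.0669]
tcp_rot: [3.141, 0.0, 1.571]
wrist_force: [0.4, -0.1, 1.8]
opening: -0.0
```

arm_command(
  travel=[
    [0,0,0],
    [0,0,0],
    [0,0,0],
  ],
  rot=[
    [0,0,0],
    [0,0,0],
    [0,0,0],
  ],
)

```text
time_s: 20.85
position: [0.5111, -0.013, 0.0673]
tcp_rot: [3.141, 0.0, 1.571]
wrist_force: [0.0, -0.9, 1.4]
opening: -0.003
```

arm_command(
  travel=[
    [0,0,0.2],
    [0,0,0.2],
    [0,0,0.05],
    [0,0,0],
    [0,0,0],
  ],
  rot=[
    [0,0,0],
    [0,0,0],
    [0,0,0],
    [0,0,0],
    [0,0,0],
  ],
)

```text
time_s: 21.27
position: [0.5112, -0.013, 0.0639]
tcp_rot: [3.141, 0.001, 1.571]
wrist_force: [-2.7, -0.7, 11.4]
opening: 0.001
```

```bash
cat > v.py <<'E'
from h import *; import sys
o=robot.get_obs(); print(o['time_s'],o['position'],o['wrist_force'])
sc=snap('scene'); a=sc['frame'][224:242,310:330]; cv2.imwrite('pics/%s.png'%sys.argv[1],cv2.resize(sc['frame'][205:275,275:345],(300,300),interpolation=cv2.INTER_CUBIC))
g=cv2.cvtColor(a,cv2.COLOR_BGR2GRAY)
for r in g: print(''.join('#' if x<85 else '+' if x<120 else '.' for x in r))
E
python3 v.py n1
```

```text
21.2667 [ 0.51118295 -0.01298206  0.06393532] [-2.74390422 -0.68577686 11.44461678]
....................
....................
....................
...++++++++++++++...
.....+++++##+++++...
......+######++++...
......+#+....++++...
......+#.....++++...
.......######++++...
.......######.+++...
...........+#++++...
.......++++##.+++...
.......######++++...
............+++++...
...+...++++++++++...
....................
....................
....................
```

arm_command(
  travel=[
    [0,0,-0.8],
    [0,0,-0.8],
    [0,0,0],
    [0,0,0],
    [0,0,0],
  ],
  rot=[
    [0,0,0],
    [0,0,0],
    [0,0,0],
    [0,0,0],
    [0,0,0],
  ],
)

```text
time_s: 21.73
position: [0.5106, -0.013, 0.0785]
tcp_rot: [-3.141, -0.0, 1.571]
wrist_force: [-0.0, -0.8, 0.2]
opening: 0.0
```

arm_command(
  travel=[
    [0,0,0.4],
    [0,0,0.4],
    [0,0,0.4],
    [0,0,0.4],
    [0,0,0],
  ],
  rot=[
    [0,0,0],
    [0,0,0],
    [0,0,0],
    [0,0,0],
    [0,0,0],
  ],
)

```text
time_s: 22.15
position: [0.5111, -0.0129, 0.0639]
tcp_rot: [3.142, 0.001, 1.571]
wrist_force: [-2.3, -1.2, 13.0]
opening: -0.002
```

arm_command(
  travel=[
    [0,0,0],
    [0,0,0],
  ],
  rot=[
    [0,0,0],
    [0,0,0],
  ],
)

```text
time_s: 22.32
position: [0.5111, -0.0129, 0.0639]
tcp_rot: [3.141, 0.001, 1.571]
wrist_force: [-2.0, -0.4, 13.7]
opening: 0.0
```

```bash
python3 v.py n2
```

```text
22.3167 [ 0.51111409 -0.01288702  0.06390261] [-2.04166933 -0.43684788 13.69943741]
....................
....................
....................
...++++++++++++++...
.....+#+++##+++++...
......+######++++...
......+#+....++++...
......+#.....++++...
.......######++++...
.......######.+++...
.......#...+#++++...
.......#+++##.+++...
.......######++++...
............+++++...
...+...++++++++++...
....................
....................
....................
```

Shows 6. Same cycle three more times, then check.

arm_command(
  travel=[
    [0,0,-0.8],
    [0,0,-0.8],
    [0,0,0],
    [0,0,0],
    [0,0,0],
  ],
  rot=[
    [0,0,0],
    [0,0,0],
    [0,0,0],
    [0,0,0],
    [0,0,0],
  ],
)

```text
time_s: 22.78
position: [0.5106, -0.013, 0.0783]
tcp_rot: [-3.141, -0.0, 1.571]
wrist_force: [0.4, -0.2, 0.2]
opening: 0.001
```

arm_command(
  travel=[
    [0,0,0.4],
    [0,0,0.4],
    [0,0,0.4],
    [0,0,0.4],
    [0,0,0],
  ],
  rot=[
    [0,0,0],
    [0,0,0],
    [0,0,0],
    [0,0,0],
    [0,0,0],
  ],
)

```text
time_s: 23.2
position: [0.5111, -0.0129, 0.0639]
tcp_rot: [3.141, 0.001, 1.571]
wrist_force: [-3.4, -0.2, 13.3]
opening: 0.0
```

arm_command(
  travel=[
    [0,0,0],
    [0,0,0],
  ],
  rot=[
    [0,0,0],
    [0,0,0],
  ],
)

```text
time_s: 23.37
position: [0.5111, -0.0129, 0.0639]
tcp_rot: [3.141, 0.001, 1.571]
wrist_force: [-3.5, -0.5, 13.6]
opening: -0.001
```

arm_command(
  travel=[
    [0,0,-0.8],
    [0,0,-0.8],
    [0,0,0],
    [0,0,0],
    [0,0,0],
  ],
  rot=[
    [0,0,0],
    [0,0,0],
    [0,0,0],
    [0,0,0],
    [0,0,0],
  ],
)

```text
time_s: 23.78
position: [0.5106, -0.013, 0.0783]
tcp_rot: [-3.141, -0.0, 1.571]
wrist_force: [0.5, -0.4, -0.5]
opening: 0.001
```

arm_command(
  travel=[
    [0,0,0.4],
    [0,0,0.4],
    [0,0,0.4],
    [0,0,0.4],
    [0,0,0],
  ],
  rot=[
    [0,0,0],
    [0,0,0],
    [0,0,0],
    [0,0,0],
    [0,0,0],
  ],
)

```text
time_s: 24.2
position: [0.5111, -0.0129, 0.0639]
tcp_rot: [3.141, 0.001, 1.571]
wrist_force: [-2.4, -0.5, 13.1]
opening: -0.004
```

arm_command(
  travel=[
    [0,0,0],
    [0,0,0],
  ],
  rot=[
    [0,0,0],
    [0,0,0],
  ],
)

```text
time_s: 24.37
position: [0.5111, -0.0129, 0.0639]
tcp_rot: [3.141, 0.001, 1.571]
wrist_force: [-3.2, -0.7, 14.2]
opening: 0.001
```

arm_command(
  travel=[
    [0,0,-0.8],
    [0,0,-0.8],
    [0,0,0],
    [0,0,0],
    [0,0,0],
  ],
  rot=[
    [0,0,0],
    [0,0,0],
    [0,0,0],
    [0,0,0],
    [0,0,0],
  ],
)

```text
time_s: 24.78
position: [0.5106, -0.013, 0.0783]
tcp_rot: [-3.141, -0.0, 1.571]
wrist_force: [-0.5, -0.5, -0.1]
opening: 0.001
```

arm_command(
  travel=[
    [0,0,0.4],
    [0,0,0.4],
    [0,0,0.4],
    [0,0,0.4],
    [0,0,0],
  ],
  rot=[
    [0,0,0],
    [0,0,0],
    [0,0,0],
    [0,0,0],
    [0,0,0],
  ],
)

```text
time_s: 25.2
position: [0.5111, -0.0129, 0.0639]
tcp_rot: [3.142, 0.001, 1.571]
wrist_force: [-2.0, -0.1, 12.4]
opening: -0.001
```

arm_command(
  travel=[
    [0,0,0],
    [0,0,0],
  ],
  rot=[
    [0,0,0],
    [0,0,0],
  ],
)

```text
time_s: 25.37
position: [0.5111, -0.0129, 0.0639]
tcp_rot: [3.141, 0.001, 1.571]
wrist_force: [-3.1, -0.5, 13.4]
opening: 0.0
```

```bash
python3 v.py n3
```

```text
25.3667 [ 0.51112681 -0.01294402  0.06391982] [-3.13623989 -0.48566508 13.37081671]
....................
....................
....................
...++++++++++++++...
.....+#+++##+++++...
......+######++++...
......+#+..+#++++...
......+#...+#++++...
.......######++++...
.......######.+++...
...........+#++++...
.......++++##.+++...
.......######++++...
............+++++...
...+...++++++++++...
....................
....................
....................
```

Shows 9. One last press, then withdraw.

arm_command(
  travel=[
    [0,0,-0.8],
    [0,0,-0.8],
    [0,0,0],
    [0,0,0],
    [0,0,0],
  ],
  rot=[
    [0,0,0],
    [0,0,0],
    [0,0,0],
    [0,0,0],
    [0,0,0],
  ],
)

```text
time_s: 25.83
position: [0.5106, -0.013, 0.0783]
tcp_rot: [-3.141, -0.0, 1.571]
wrist_force: [-0.5, 0.5, -0.1]
opening: -0.002
```

arm_command(
  travel=[
    [0,0,0.4],
    [0,0,0.4],
    [0,0,0.4],
    [0,0,0.4],
    [0,0,0],
  ],
  rot=[
    [0,0,0],
    [0,0,0],
    [0,0,0],
    [0,0,0],
    [0,0,0],
  ],
)

```text
time_s: 26.25
position: [0.5111, -0.0129, 0.0639]
tcp_rot: [3.142, 0.001, 1.571]
wrist_force: [-2.2, -0.7, 12.7]
opening: 0.002
```

arm_command(
  travel=[
    [0,0,0],
    [0,0,0],
  ],
  rot=[
    [0,0,0],
    [0,0,0],
  ],
)

```text
time_s: 26.42
position: [0.5111, -0.013, 0.0639]
tcp_rot: [3.141, 0.001, 1.571]
wrist_force: [-2.7, -0.2, 14.2]
opening: 0.003
```

arm_command(
  travel=[
    [0,0,-0.8],
    [0,0,-2],
    [0,0,-4],
    [0,0,-4],
    [0,0,-2],
  ],
  rot=[
    [0,0,0],
    [0,0,0],
    [0,0,0],
    [0,0,0],
    [0,0,0],
  ],
)

```text
time_s: 26.83
position: [0.5126, -0.0124, 0.1943]
tcp_rot: [3.136, -0.001, 1.571]
wrist_force: [1.3, 0.1, 0.5]
opening: -0.002
```

arm_command(
  travel=[
    [0,0,0],
    [0,0,0],
    [0,0,0],
    [0,0,0],
    [0,0,0],
  ],
  rot=[
    [0,0,0],
    [0,0,0],
    [0,0,0],
    [0,0,0],
    [0,0,0],
  ],
)

```text
time_s: 27.25
position: [0.5099, -0.013, 0.1891]
tcp_rot: [-3.138, -0.0, 1.571]
wrist_force: [0.5, -0.1, 0.7]
opening: 0.001
```

```bash
python3 v.py n4; python3 - <<'E'
from h import *
s=snap('scene'); cv2.imwrite('pics/end.png',cv2.resize(s['frame'][150:390,130:450],(800,600),interpolation=cv2.INTER_CUBIC))
E
```

```text
27.25 [ 0.50993108 -0.01301941  0.18913368] [ 0.50694506 -0.08072225  0.67984382]
....................
....................
....................
...++++++++++++++...
.....+#+++##+++++...
......########+++...
......##+++###+++...
......+#...+##+++...
......+#...+##+++...
......+#...+#++++...
......+#...+#++++...
......+##++##.+++...
......+######++++...
............+++++...
...+...++++++++++...
....................
....................
....................
```

View pics/end.png

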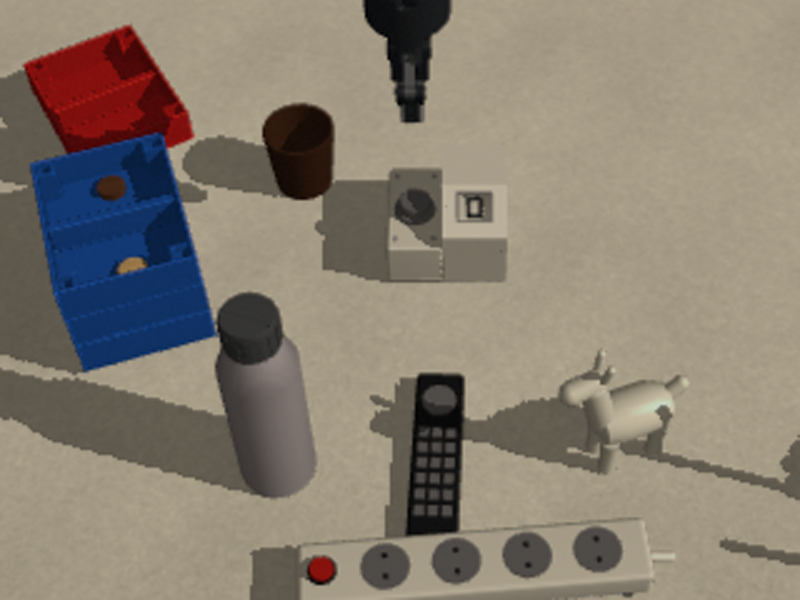

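Final view: three blue trays stacked flush (left, around (120,250)), the counter shows 0 at (475,207), the button is up, and nothing else has moved. Handing in.

```bash
python3 -c "
from plant import robot
print(robot.hand_in())"
```

```text
the job is handed in; nothing more can be done
None
```

The loose blue tray is on top of the other two, the score counter shows 0, and I handed the job in at about 27 s of the 61 s allowed.

- **Tray:** It went down freely until its weight came off the gripper at 105 mm tool height; I expected 105.5 mm. The wrist picture taken after I let go shows it square on the stack with both discs inside. The final scene view shows three flush layers.
- **Counter:** It started at 4, and six full presses, each about 11–14 N at the stop, brought it to 0. The readings I checked along the way were 5, 6, 9 and 0. After the last press the arm lifted clear with no force on it.
- **Other things:** The llama, bottle, remote, dice cup and red tray look unmoved in the final scene view.

Two checks disagreed or were weak:
- **Stack position:** The first estimates from the fixed cameras differed from the wrist camera by about 2–3 mm. I used the wrist value, and a side-view alignment check within about 0.5 mm and the contact-free lowering both supported it.
- **Rim level:** The wrist depth fit of the rim gave a tilt of 0.008, or 0.45°, and a height about 3 mm below nominal. I took that as depth noise and did not check it separately.

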